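# Lock a reference block into its transit holder

## Task

Make the reference hardness block safe for transport: with a fingertip push the disc along the holder's plate until it is fully home against the back stop, then fold the hinged keeper leaf over it and, holding the leaf down flat, push its upturned tab so that the leaf's free edge slides well in beneath the retaining lip and stays there when you let go. This is all pushing and pressing: the block must not be lifted or tipped, and the anvil, marker and tin beside the holder stay where they are.

Things in the scene. Friction and masses are not known exactly. Their poses are not given: they have to be found in the camera images.
- holder: Transit holder, screwed to the bench: aluminium plate 156 (x) x 124 (y) x 8 mm. Origin at the centre of its underside, +x away from the robot to the back stop, +y to the hinge side, z up. Two nylon guide rails, x = -13 to +71 mm, tops at z = 24 mm. Nothing on it is higher than 37 mm except the keeper leaf while open.
- channel_mouth (a point): On the plate's surface (z = 8 mm), in the middle of the mouth between the rails, at holder x = -13 mm, y = 0. The straight channel from here to the back stop (front face at x = +56.5 mm) is 61 mm wide; in front of the mouth thin walls flare it out to 73 mm at x = -34 mm. The plate in front is bare and open to the robot.
- ref_block: Reference hardness block: loose plain steel disc, 56 mm across, 16 mm thick, about 0.15 kg, slippery, lying flat on the holder's plate (8 mm above the bench) in front of the channel. Origin at the centre of its underside. The other discs like it lie in the wooden case and have no part in this.
- pocket_home (a point): Where the disc's origin is when the disc is fully home against the back stop: holder x = +28 mm, y = 0, on the plate's surface (z = 8 mm). The disc's front rim is then at holder x = 0.
- keeper (a joint): Angle of the keeper leaf, rad: 0 = flat over the pocket (it goes no lower), 1.57 = upright, more = leaning out to the hinge side, at most 2.2. A light spring (about 0.07 N m when flat) lifts the leaf when let go, unless its edge is beneath the lip. Open, it stands up to 110 mm above the bench beside the channel: keep the gripper's body clear.
- keeper_pin (a joint): Position of the leaf's hinge pin in its slots, m: 0 = back on the hinge side (as found), 0.012 = fully towards the lip (holder -y). It carries the leaf along, takes about 5 N to move and stays where left. At 0 the leaf's free edge comes down 3.5 mm clear of the lip; at 0.012 it is 8.5 mm beneath it. Pushed forward too early, the edge lands on top of the lip.
- hinge_axis (a point): Middle of the hinge pin, at holder x = +21 mm, y = +46 mm, z = 27 mm with keeper_pin 0; the pin runs along holder x. The leaf is a steel plate 50 mm wide (holder x = -4 to +46 mm), 3 mm thick, that reaches 82 mm from the pin; flat, its upper face is at z = 28.5 mm.
- leaf_edge (a point): Middle of the free edge of the keeper leaf, half-way through its thickness. At the leaf's front (robot) side a flange 40 mm long, at holder x = -4.5 to -1.5 mm, turns 10 mm down and drops in front of the disc; it lands on the disc and keeps the leaf up if the disc is not home.
- leaf_tab (a point): Foot of the leaf's upturned tab, on the leaf's upper face, in the middle of the tab's side facing the hinge pin, 56.5 mm from the pin: push here to the lip. The tab is 36 mm wide (along the pin), 3 mm thick, 10 mm high; open, it points outward to the hinge side. Between pin and tab is 50 mm of bare face.
- lip_edge (a point): Lower corner, at mid-length, of the inner edge of the fixed retaining lip on the rail across from the hinge: holder x = +21 mm, y = -39.5 mm, z = 30.5 mm. The lip is a steel strip 54 mm long (along x), 4 mm thick; the flat leaf passes under it with 2 mm to spare.
- marker: White felt marker with a dark cap, 137 x 15 x 17 mm, lying to the right front of the holder; leave it alone. Origin at the centre of its underside.
- anvil: Turned steel anvil, knurled flange 39 mm across with a thinner stub, 38 mm high, standing on the bench to the right of the holder; leave it alone. Origin at the centre of its underside.
- tin: Flat round tin with a green lid, 67 mm across and 29 mm high, on the bench to the left front of the holder; leave it alone. Origin at the centre of its underside.
Not all that is in view belongs to the job. What is shaped like the ref_block but red is not meant.

How it is judged:
By the outcome, as a careful person would: the job done as asked, in the order asked, and still so for the second after the job is handed in, with the robot touching nothing.
It also fails if it takes over 56 s, if anything falls off the work surface, if the arm or the gripper's body presses on something with over 40 N, if the wrist force passes 120 N, or if a joint passes its speed limit or range.

## Robot

A 6-joint arm with a two-finger parallel gripper is mounted at the origin on a cart in front of the work surface, level with it; the furniture and walls round the work are solid. World frame = base frame: x ahead of the robot, y to its left, z up, the work surface at z = 0. Lengths are in m, angles in degrees, forces in N, time in s.
With the tool pointing down it reaches from about 0.35 to 0.875 m from the base axis. Payload 4.2 kg.
Tool frame: the origin (TCP) lies midway between the tips of the shut fingers; the grasp point (between the pads) lies 19 mm behind it; z points along the fingers, y is the direction in which the jaws open and shut (so a half turn about z gives the same grasp; the last joint's range is limited). The gripper opens to 87 mm and grips with 3 to 60 N. Pads are 19 mm wide; open, the fingers measure 117 mm over their backs; the gripper's body (75 mm by 190 mm) begins 51 mm behind the grasp point.
Start: joints at [-53.938, 22.042, 0.453, 0, -68.411, -14.817], TCP at [0.226, -0.582, 0.223] pointing down, gripper open.
Joint ranges: [-179.83, 179.83], [-69.29, 118.12], [-61.27, 80.66], [-181.25, 117.63], [-171.15, -9.14], [-177.46, 177.46]. Speed limits (degrees/s): [159.86, 159.86, 180, 180, 180, 180].

## Interface

Orientations are given as a 3x3 rotation matrix whose columns are the frame's x, y, z axes.
In Python, from station import r gives the robot as it stands.
- The arm moves only by the tool play_rows, never from a script. Its argument "commands" is a list that holds one entry, the list of rows, each a list of 7 numbers: the shift along the world's x, y, z in m, then the turn, a rotation vector about the world's x, y, z in rad, then the closure, from 0 (fully open) to 1 (shut). A call has 1 to 5 rows; each row is the pose to reach, as a shift and turn from the pose commanded when the call began; what a row does not reach only later rows make up. A row lasts 1/10 s, in which the tool goes at most 50 mm and 8.59 degrees, less where a joint would pass 70% of its speed; a pose out of reach is approached as far as the arm can. A call with a gripper value outside its range is refused whole. The fingers move at their own pace and stop on an object; the grip force is fixed at half the most. Time passes only in rows, so rows that repeat a pose let the fingers close. It gives the time, the measured TCP pose, the force and the opening at its end, in the units of the state.
- r.sense(): the state, without advancing time (a new reading comes with each control period).
- r.capture(name): name is "side" or "top"; returns a dict with "image" (400x640x3 uint8, red, green, blue), "range_z" (400x640 float32, m along the optical axis (not along the pixel's ray), 0 where there is no reading), "intrinsics" (3x3 intrinsics, pixels), "extrinsics" (4x4, takes a point from camera to world coordinates). Camera axes: x right, y up, looking along -z (the intrinsics and any distortion apply to the point x, -y, -z); pixel columns grow to the right and rows downward; lengths in m; the calibration is good to about 2 mm. A picture is of the moment at which its call begins.
- r.finish_job(): hands the job in, once; it reports no verdict.
The state is a dict: "time_s": time; "joints": joint angles; "joint_velocities": joint speeds; "effort": joint torques, N m; "tcp_pos": TCP position; "ee_rot": TCP orientation; "wrist_force": force on the tool from outside, world axes, zero at the start; "moment": the same for the moment, N m; "gripper_width": opening from 0.0 (shut) to 1.0 (fully open).
Only numpy, scipy, OpenCV 4.12 (cv2) and the standard library are available. Lean on these libraries where they do the work, as an engineer would, in place of code of your own. Each camera call takes 0.05 s, during which the arm holds its last target. There are 200 camera calls.

## Working session

There is one attempt and no reset: what is moved stays moved. The work goes in short steps, Python scripts to look and compute and a tool call to move; the robot and the scene stay as the last step left them, time stands still between calls to the robot, and variables do not carry over. Pictures are saved under pics/ and viewed, about 8 in all and at most 12, crops included, and the job is handed in when it is done.

Besides the shell and the picture viewer there is one more tool, called after ">>>" in YAML: its name, and indented under it one key for each argument. play_rows: Moves the arm, as the interface text tells. Its arguments: {"type":"object","properties":{"commands":{"type":"array","items":{"type":"array","items":{"type":"array","items":{"type":"number"}}}}},"required":["commands"]}

```bash
ls; mkdir -p pics; cat > h.py <<'E'
import numpy as np, cv2
from station import r
def cap(n,f=None):
    c=r.capture(n)
    if f: cv2.imwrite('pics/'+f,c['image'][:,:,::-1])
    K=c['intrinsics'];T=c['extrinsics'];z=c['range_z']
    v,u=np.mgrid[:400,:640]
    P=np.stack([(u-K[0,2])/K[0,0]*z,-(v-K[1,2])/K[1,1]*z,-z],-1)
    W=P@T[:3,:3].T+T[:3,3]; W[z==0]=np.nan
    return c,W
E
python3 - <<'E'
from h import *
for n in('top','side'):
    c,W=cap(n,n+'0.png'); np.savez('/tmp/'+n,W=W,im=c['image'],K=c['intrinsics'],T=c['extrinsics'])
    print(n,c['intrinsics'],c['extrinsics'].round(3),[k for k in c])
print(r.sense())
E
```

```text
pics
top [[513.36740553   0.         321.67876421]
 [  0.         513.36740553 208.40634062]
 [  0.           0.           1.        ]] [[ 0.015  0.995 -0.095  0.448]
 [-1.     0.016  0.011  0.124]
 [ 0.012  0.094  0.995  1.081]
 [ 0.     0.     0.     1.   ]] ['image', 'range_z', 'intrinsics', 'extrinsics']
side [[438.0606184    0.         313.87906972]
 [  0.         438.0606184  196.14368811]
 [  0.           0.           1.        ]] [[-0.984  0.101 -0.15   0.397]
 [-0.18  -0.477  0.86   0.853]
 [ 0.015  0.873  0.488  0.479]
 [ 0.     0.     0.     1.   ]] ['image', 'range_z', 'intrinsics', 'extrinsics']
{'time_s': 0.1, 'joints': array([-5.39359768e+01,  2.20882653e+01,  3.88896094e-01, -2.50702566e-02,
       -6.84096864e+01, -1.48181385e+01]), 'joint_velocities': array([-0.02926369, -0.17029476,  0.07233033,  0.18077342,  0.06674523,
       -0.03044392]), 'effort': array([ 5.38856348e-04, -3.91690135e+01,  1.87937468e+01,  4.23188657e+00,
        1.35040213e-02, -6.44811462e-05]), 'tcp_pos': array([ 0.22632969, -0.58202406,  0.22155829]), 'ee_rot': array([[-9.32092334e-01, -3.62219897e-01, -7.91589596e-04],
       [-3.62220750e-01,  9.32090643e-01,  1.77810040e-03],
       [ 9.37699123e-05,  1.94408393e-03, -9.99998106e-01]]), 'wrist_force': array([0.56709838, 0.21307068, 0.18154791]), 'moment': array([ 0.00648117, -0.01279433, -0.01930465]), 'gripper_width': 1.0009660671210303}
```

View pics/top0.png

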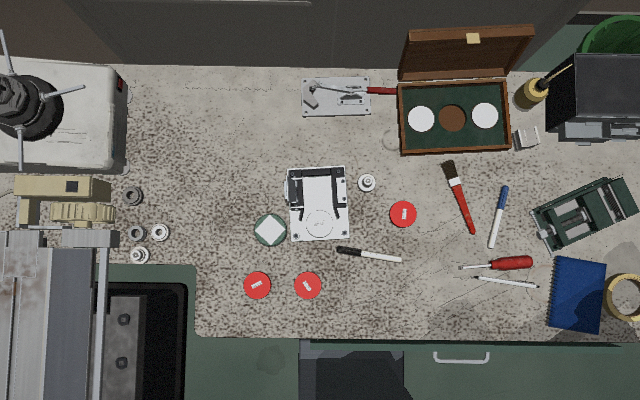

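View pics/side0.png

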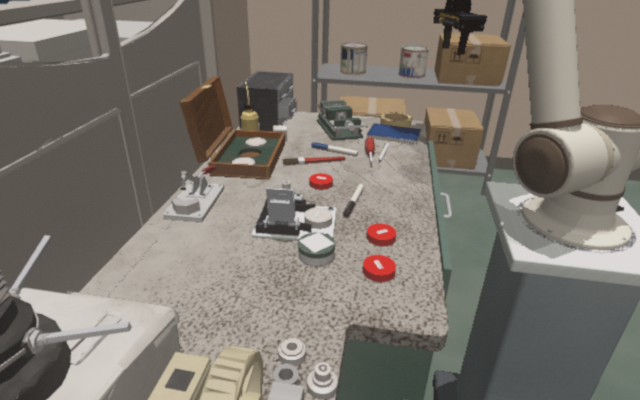

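The top view shows the holder at about (318,204), the disc at (320,222), the tin at (270,230), the anvil at (366,182) and the marker at (370,255). In the side view the holder is at (295,215) with the leaf open and roughly upright.

```bash
python3 - <<'E'
from h import *
D=np.load('/tmp/top.npz');S=np.load('/tmp/side.npz')
a=cv2.resize(D['im'][155:250,270:390],None,fx=6,fy=6,interpolation=2)
b=cv2.resize(S['im'][175:270,240:355],None,fx=4,fy=4,interpolation=2)
cv2.imwrite('pics/a.png',a[:,:,::-1]);cv2.imwrite('pics/b.png',b[:,:,::-1])
W=D['W'];z=W[...,2]
sub=(slice(160,250),slice(275,360))
# plate points height 4..12mm
m=np.zeros(z.shape,bool); m[sub]=(np.abs(z[sub]-0.008)<0.003)&(D['im'][sub].min(-1)>150)
n,l,st,_=cv2.connectedComponentsWithStats(m.astype(np.uint8)); 
p=W[m][:,:2]*1000
print(m.sum(),cv2.minAreaRect(p.astype(np.float32)),np.median(W[m][:,2]))
print(cv2.boxPoints(cv2.minAreaRect(p.astype(np.float32))))
for u,v in[(320,222),(320,200),(250,200),(295,235),(340,235),(290,185),(289,200)]: print(u,v,W[v,u].round(4))
# disc top
d=np.zeros(z.shape,bool); d[sub]=(np.abs(z[sub]-0.024)<0.004); d[:205]=0
n,l,st,c=cv2.connectedComponentsWithStats(d.astype(np.uint8))
for i in range(1,n):
    if st[i,4]>30: q=W[l==i];print('comp',st[i],q.mean(0).round(4),cv2.minEnclosingCircle((q[:,:2]*1000).astype(np.float32)))
E
```

```text
1811 ((563.1285400390625, 107.50109100341797), (155.2652587890625, 150.33447265625), 4.2015604972839355) 0.007637816523808683
[[480.19742  176.77853 ]
 [491.2117    26.848083]
 [646.0597    38.223648]
 [635.0454   188.1541  ]]
320 222 [0.5205 0.1158 0.0197]
320 200 [0.5675 0.1164 0.0086]
250 200 [ 0.5662  0.2646 -0.0019]
295 235 [0.4932 0.1674 0.0098]
340 235 [0.4948 0.0734 0.0062]
290 185 [0.5878 0.1762 0.0832]
289 200 [0.5567 0.1768 0.0969]
comp [333 205  13  13  54] [0.5475 0.0803 0.0232] ((546.4469604492188, 77.6563491821289), 15.185853004455566)
comp [291 208  13  13  48] [0.5394 0.1584 0.0236] ((538.2178344726562, 163.02171325683594), 15.49069595336914)
comp [306 210  27  28 549] [0.5171 0.1178 0.0236] ((517.1270751953125, 117.78558349609375), 27.92654037475586)
comp [275 221  12  25 122] [0.4983 0.1982 0.0263] ((496.04913330078125, 202.7723388671875), 25.047969818115234)
```

View pics/a.png

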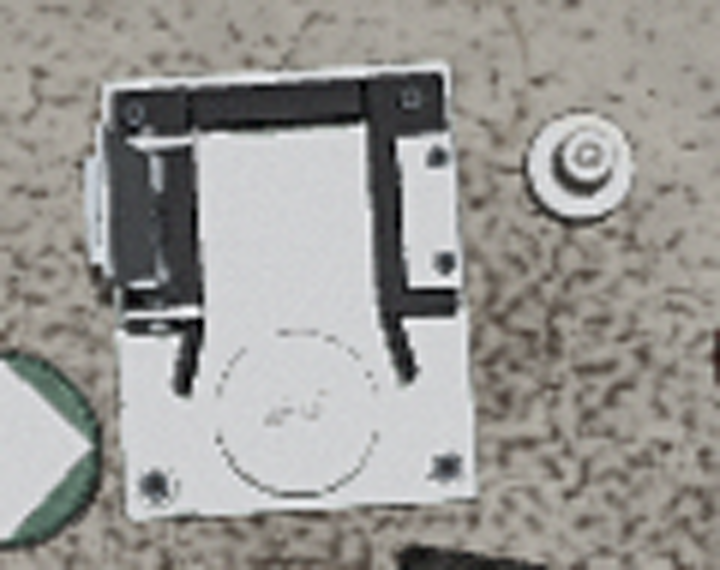

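View pics/b.png

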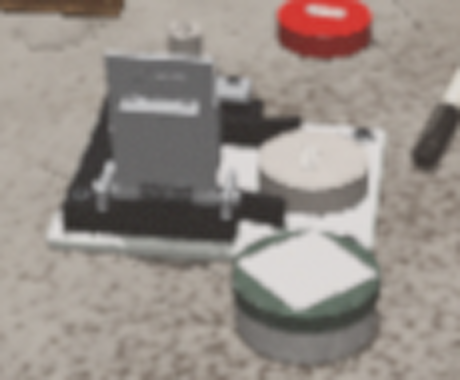

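The crop shows the plate corners at crop pixels (130,520), (475,495), (103,88) and (448,65), with the disc centred at (297,413). The leaf leans slightly out on the left (hinge) side, and its tab is visible at about (97,210).

```bash
cat >> h.py <<'E'
def ray(K,T,u,v,z):
    d=T[:3,:3]@np.array([(u-K[0,2])/K[0,0],-(v-K[1,2])/K[1,1],-1]); o=T[:3,3]
    return o+d*(z-o[2])/d[2]
E
python3 - <<'E'
from h import *
D=np.load('/tmp/top.npz');S=np.load('/tmp/side.npz');K,T,W=D['K'],D['T'],D['W']
# precise corners: plate mask by subpixel line fit on bright edge
q=np.array([ray(K,T,270+(u-2.5)/6,155+(v-2.5)/6,.008)[:2] for u,v in[(130,520),(475,495),(448,65),(103,88)]])*1000
print(q.round(1)); e=[q[(i+1)%4]-q[i] for i in range(4)]
print([ (np.linalg.norm(x).round(1),np.degrees(np.arctan2(x[1],x[0])).round(2)) for x in e],q.mean(0))
ox=(e[1]-e[3]);yaw=np.arctan2(ox[1],ox[0]); yaw2=np.arctan2(*(-(e[0]-e[2]))[[1,0]])+np.pi/2
ey=-(e[0]-e[2]);yy=np.arctan2(-ey[0],ey[1]);print(np.degrees([yaw,yy]))
th=(yaw+yy)/2;C=q.mean(0);R=np.array([[np.cos(th),-np.sin(th)],[np.sin(th),np.cos(th)]])
np.savez('/tmp/hold',th=th,C=C,R=R)
print('disc',(np.array([517.1,117.8])-C)@R)
for f in(D,S):
    P=f['W'].reshape(-1,3)*1000;P=P[~np.isnan(P[:,0])]
    h=np.c_[(P[:,:2]-C)@R,P[:,2]]
    for nm,b in(('leaf',(-10,50,30,110,45,130)),('lip',(-20,60,-62,-33,26,45)),('stop',(56,80,-40,40,15,45)),('disc',(-80,-14,-30,30,20,28))):
        s=h[(h[:,0]>b[0])&(h[:,0]<b[1])&(h[:,1]>b[2])&(h[:,1]<b[3])&(h[:,2]>b[4])&(h[:,2]<b[5])]
        if len(s)>5: print(nm,len(s),s.min(0).round(1),s.max(0).round(1),np.median(s,0).round(1))
        if nm=='leaf' and len(s): 
            k=np.polyfit(s[:,2],s[:,1],1);print(' y vs z',k,np.degrees(np.arctan(k[0])))
for n,P in(('to_h',None),):
  pass
for x,y in((-13,0),(28,0),(21,46),(21,-39.5),(0,0)): print((x,y),(C+R@[x,y]).round(1))
E
```

```text
[[480.1 175. ]
 [490.7  55.2]
 [642.1  66.2]
 [631.8 187.7]]
[(np.float64(120.3), np.float64(-84.97)), (np.float64(151.8), np.float64(4.18)), (np.float64(121.9), np.float64(94.85)), (np.float64(152.2), np.float64(-175.23))] [561.14872559 121.02101041]
[4.47506094 4.94065871]
disc [-44.16447639   0.40516596]
leaf 257 [-3.7 38.1 46. ] [ 47.1  65.9 110.4] [20.  54.4 83.4]
 y vs z [ 0.19573695 38.66257421] 11.074880650655555
lip 271 [ -9.9 -59.   26. ] [ 59.8 -33.1  38.9] [ 21.1 -48.6  33.8]
stop 274 [ 56.6 -39.9  16.1] [72.2 39.5 28.5] [63.4 -0.2 23.4]
disc 549 [-72.1 -26.6  20. ] [-16.4  27.7  27.9] [-44.1   0.2  23.7]
leaf 754 [-4.1 45.6 45.1] [ 46.7  69.  107.9] [20.3 56.8 81.8]
 y vs z [ 0.16858167 43.71940523] 9.569044871406623
lip 51 [ -5.7 -57.7  28.1] [ 13.2 -36.6  36.6] [  2.5 -45.5  33. ]
stop 113 [ 56.8 -39.3  19. ] [70.8 40.  24.3] [64.9  9.8 22.5]
disc 352 [-71.5 -29.8  20. ] [-15.7  29.4  25. ] [-44.7   4.6  22.7]
(-13, 0) [548.2 120. ]
(28, 0) [589.1 123.3]
(21, 46) [578.3 168.6]
(21, -39.5) [585.3  83.4]
(0, 0) [561.1 121. ]
```

Cross-checks agree: the plate measures 152 x 121 mm against 156 x 124. The lip, back stop and leaf fall where they should in the holder frame. The disc is at holder (-44, 0.3), and the leaf is about 10° past upright. I'll move in with the fingers shut and the jaw axis turned along holder x, so the body stays clear of the leaf.

>>> play_rows:
  commands:
    - [[0.0157,0.0463,0,0,0,0.0855,1],[0.0314,0.0926,0,0,0,0.171,1],[0.0471,0.139,0,0,0,0.2565,1],[0.0628,0.1853,0,0,0,0.342,1],[0.0785,0.2317,0,0,0,0.4276,1]]

```text
time_s: 0.6
tcp_pos: [0.3049, -0.3489, 0.2222]
ee_rot: [[-0.696, -0.718, -0.0], [-0.718, 0.696, 0.0], [-0.0, 0.001, -1.0]]
wrist_force: [1.9, 0.4, -1.0]
gripper_width: 0.631
```

>>> play_rows:
  commands:
    - [[0.0157,0.0463,0,0,0,0.0855,1],[0.0314,0.0926,0,0,0,0.171,1],[0.0471,0.139,0,0,0,0.2565,1],[0.0628,0.1853,0,0,0,0.342,1],[0.0785,0.2317,0,0,0,0.4276,1]]

```text
time_s: 1.1
tcp_pos: [0.3834, -0.1171, 0.2226]
ee_rot: [[-0.335, -0.942, 0.0], [-0.942, 0.335, 0.0], [-0.0, -0.0, -1.0]]
wrist_force: [1.1, -0.5, -0.5]
gripper_width: 0.172
```

>>> play_rows:
  commands:
    - [[0.0157,0.0463,-0.02,0,0,0.0855,1],[0.0314,0.0926,-0.04,0,0,0.171,1],[0.0471,0.139,-0.06,0,0,0.2565,1],[0.0628,0.1853,-0.08,0,0,0.342,1],[0.0785,0.2317,-0.1,0,0,0.4276,1]]

```text
time_s: 1.6
tcp_pos: [0.4577, 0.102, 0.1272]
ee_rot: [[0.087, -0.996, -0.0], [-0.996, -0.087, 0.0], [-0.0, 0.0, -1.0]]
wrist_force: [1.6, -0.7, 0.2]
gripper_width: 0.003
```

>>> play_rows:
  commands:
    - [[0,0,0,0,0,0,1],[0,0,0,0,0,0,1]]

```text
time_s: 1.8
tcp_pos: [0.4572, 0.1006, 0.1269]
ee_rot: [[0.084, -0.996, -0.003], [-0.996, -0.084, -0.001], [0.001, 0.003, -1.0]]
wrist_force: [-0.2, 0.4, -0.2]
gripper_width: 0.01
```

>>> play_rows:
  commands:
    - [[0.003,0.0125,-0.03,0,0,0,1],[0.003,0.0125,-0.065,0,0,0,1],[0.003,0.0125,-0.095,0,0,0,1],[0.003,0.0125,-0.111,0,0,0,1],[0.003,0.0125,-0.111,0,0,0,1]]

```text
time_s: 2.3
tcp_pos: [0.459, 0.1105, 0.0156]
ee_rot: [[0.08, -0.997, -0.004], [-0.997, -0.08, -0.002], [0.002, 0.004, -1.0]]
wrist_force: [-0.5, -0.3, 0.2]
gripper_width: 0.008
```

```bash
python3 - <<'E'
from h import *
c,W=cap('top');c2,W2=cap('side')
a=cv2.resize(c['image'][150:265,260:400],(560,460),interpolation=2);b=cv2.resize(c2['image'][165:270,240:360],(520,460),interpolation=2)[:,:240*2]
cv2.imwrite('pics/c.png',np.hstack([a[:, :],b])[:,:800][:,:,::-1])
s=r.sense();print(s['tcp_pos'],s['wrist_force'],s['joints'])
E
```

```text
[0.4610912  0.11190177 0.01777781] [ 0.68837042 -0.25718858  0.7107215 ] [ 3.33312862e+01  2.30055829e+01 -3.46523964e+01  2.28292564e-02
 -3.22947031e+01 -2.86773931e+01]
```

View pics/c.png

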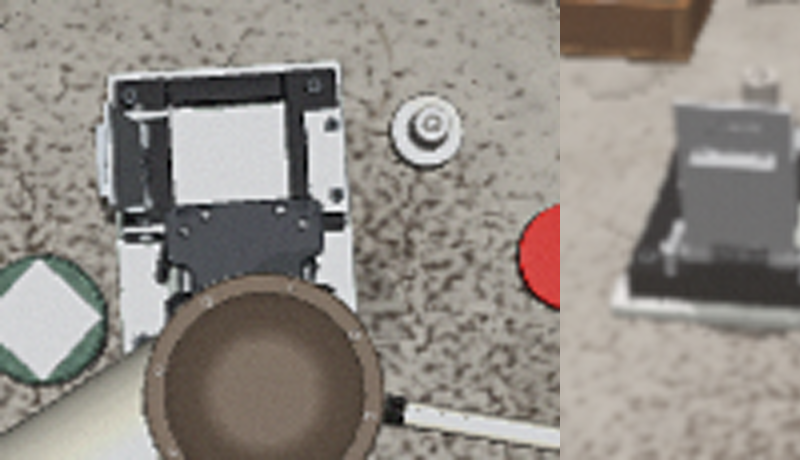

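The fingers are in front of the disc. The gripper's narrow side (crop x 165-325) is clear of the leaf at crop x 100-155. The tin and marker are untouched. Next I push along the holder's x axis.

>>> play_rows:
  commands:
    - [[0.008,0.0007,0,0,0,0,1],[0.016,0.0013,0,0,0,0,1],[0.024,0.002,0,0,0,0,1],[0.032,0.0026,0,0,0,0,1],[0.04,0.0033,0,0,0,0,1]]

```text
time_s: 2.9
tcp_pos: [0.5015, 0.1159, 0.0171]
ee_rot: [[0.083, -0.997, 0.0], [-0.997, -0.083, 0.0], [-0.0, -0.0, -1.0]]
wrist_force: [-0.8, 0.1, 0.7]
gripper_width: 0.002
```

>>> play_rows:
  commands:
    - [[0.005,0.0004,0,0,0,0,1],[0.01,0.0008,0,0,0,0,1],[0.015,0.0012,0,0,0,0,1],[0.02,0.0016,0,0,0,0,1],[0.025,0.002,0,0,0,0,1]]

```text
time_s: 3.4
tcp_pos: [0.526, 0.1179, 0.0169]
ee_rot: [[0.083, -0.997, -0.0], [-0.997, -0.083, -0.0], [0.0, 0.0, -1.0]]
wrist_force: [-0.9, -0.0, 0.3]
gripper_width: 0.002
```

>>> play_rows:
  commands:
    - [[0.003,0.0002,0,0,0,0,1],[0.006,0.0005,0,0,0,0,1],[0.009,0.0007,0,0,0,0,1],[0.012,0.001,0,0,0,0,1],[0.014,0.0011,0,0,0,0,1]]

```text
time_s: 3.9
tcp_pos: [0.54, 0.1191, 0.017]
ee_rot: [[0.083, -0.997, 0.0], [-0.997, -0.083, 0.0], [-0.0, -0.0, -1.0]]
wrist_force: [0.4, -0.4, -0.1]
gripper_width: 0.004
```

```bash
cat >> h.py <<'E'
def hold():
    f=np.load('/tmp/hold.npz'); return f['C'],f['R']
def disc():
    C,R=hold()
    for n in('top','side'):
        c,W=cap(n);P=W.reshape(-1,3)*1000;P=P[~np.isnan(P[:,0])];h=np.c_[(P[:,:2]-C)@R,P[:,2]]
        s=h[(abs(h[:,1])<29)&(h[:,0]>-80)&(h[:,0]<54)&(abs(h[:,2]-24)<2.5)]
        if len(s)>5: print(n,len(s),s.min(0).round(1),s.max(0).round(1),s.mean(0).round(1))
    t=np.mean([r.sense()['tcp_pos'] for _ in range(5)],0)*1000
    print('tcp h',((t[:2]-C)@R).round(1),t[2].round(1),r.sense()['wrist_force'].round(1))
E
python3 -c "from h import *;disc()"
```

```text
side 79 [-30.2 -28.   21.6] [ 4.  26.  26.2] [-8.1  2.4 23. ]
tcp h [-21.   -0.2] 17.0 [-0.1  0.1 -0.1]
```

>>> play_rows:
  commands:
    - [[0.001,0.0001,0,0,0,0,1],[0.002,0.0002,0,0,0,0,1],[0.003,0.0003,0,0,0,0,1],[0.004,0.0004,0,0,0,0,1],[0.005,0.0004,0,0,0,0,1]]

```text
time_s: 4.5
tcp_pos: [0.5448, 0.1194, 0.017]
ee_rot: [[0.083, -0.997, -0.0], [-0.997, -0.083, -0.0], [0.0, 0.0, -1.0]]
wrist_force: [-0.1, 0.2, 0.6]
gripper_width: 0.009
```

>>> play_rows:
  commands:
    - [[0.001,0.0001,0,0,0,0,1],[0.002,0.0002,0,0,0,0,1],[0.003,0.0002,0,0,0,0,1]]

```text
time_s: 4.8
tcp_pos: [0.5478, 0.1196, 0.017]
ee_rot: [[0.083, -0.997, 0.0], [-0.997, -0.083, 0.0], [-0.0, -0.0, -1.0]]
wrist_force: [-1.4, -0.1, -0.1]
gripper_width: 0.006
```

```bash
python3 -c "from h import *;disc()"
```

```text
side 38 [-22.5 -15.3  21.6] [ 2.9 16.8 26.2] [-8.2  5.3 23.5]
tcp h [-13.2  -0.3] 17.0 [ 0.1 -0.3  1. ]
```

>>> play_rows:
  commands:
    - [[0.001,0.0001,0,0,0,0,1],[0.002,0.0002,0,0,0,0,1],[0.003,0.0002,0,0,0,0,1]]

```text
time_s: 5.2
tcp_pos: [0.5508, 0.1198, 0.0169]
ee_rot: [[0.083, -0.997, -0.0], [-0.997, -0.083, -0.0], [0.0, 0.0, -1.0]]
wrist_force: [-1.3, -0.6, -0.4]
gripper_width: 0.003
```

>>> play_rows:
  commands:
    - [[0.001,0.0001,0,0,0,0,1],[0.002,0.0002,0,0,0,0,1],[0.002,0.0002,0,0,0,0,1]]

```text
time_s: 5.5
tcp_pos: [0.553, 0.1201, 0.0169]
ee_rot: [[0.083, -0.997, 0.0], [-0.997, -0.083, 0.0], [-0.0, -0.0, -1.0]]
wrist_force: [-0.4, -0.3, 0.5]
gripper_width: 0.001
```

```bash
python3 - <<'E'
from h import *
c,W=cap('top');c2,W2=cap('side')
a=cv2.resize(c['image'][160:240,270:360],(450,400),interpolation=2);b=cv2.resize(c2['image'][180:250,250:350],(500,350),interpolation=2)
o=np.zeros((400,790,3),np.uint8);o[:,:290]=a[:,30:320];o[:350,290:]=b
cv2.imwrite('pics/d.png',o[:,:,::-1])
C,R=hold();h=np.dstack([((W[...,:2]*1000-C)@R),W[...,2]*1000])
# profile along holder y~0 top view
for n,w in(('t',W),('s',W2)):
    h=np.dstack([((w[...,:2]*1000-C)@R),w[...,2]*1000]);m=(abs(h[...,1])<12)&(h[...,0]>15)&(h[...,0]<75)&(h[...,2]<40)
    q=h[m];q=q[q[:,0].argsort()];print(n,len(q));print(q[::max(1,len(q)//30)][:,[0,2]].round(1).tolist())
print(r.sense()['wrist_force'])
E
```

```text
t 0
[]
s 37
[[56.5, 23.9], [56.8, 19.0], [57.3, 19.6], [58.1, 23.0], [58.6, 23.6], [59.5, 23.2], [60.2, 23.5], [60.5, 21.8], [61.0, 23.2], [61.4, 21.3], [61.9, 22.1], [62.1, 22.4], [62.3, 22.4], [62.5, 22.4], [62.9, 22.8], [63.0, 23.2], [63.5, 23.1], [63.8, 23.2], [64.2, 22.3], [64.6, 22.1], [64.7, 24.1], [64.9, 22.6], [65.8, 22.4], [65.8, 23.3], [66.7, 22.0], [66.8, 23.9], [67.2, 21.9], [67.5, 23.2], [67.7, 23.7], [67.7, 21.5], [68.0, 23.7], [68.2, 22.1], [68.9, 23.6], [69.1, 21.9], [69.6, 22.9], [69.9, 23.0], [70.5, 21.4]]
[-0.25944357 -0.27035722 -0.28181003]
```

View pics/d.png

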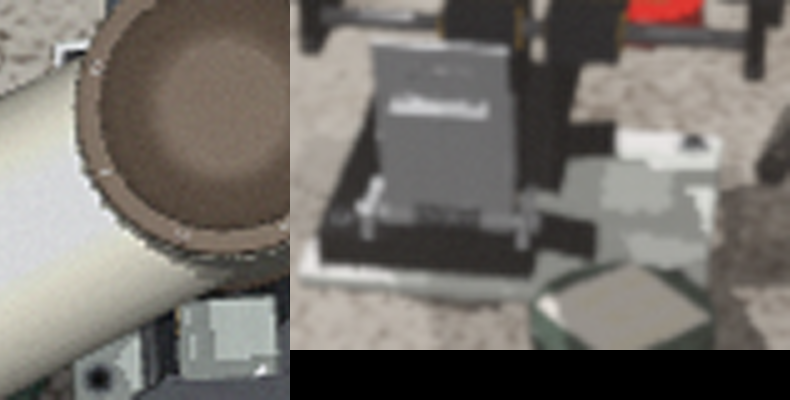

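The disc has gone into the channel behind the leaf and the finger is at the mouth, with no stop force yet. I'll keep creeping forward until I feel the stop.

>>> play_rows:
  commands:
    - [[0.0005,0,0,0,0,0,1],[0.001,0.0001,0,0,0,0,1],[0.0015,0.0001,0,0,0,0,1],[0.002,0.0002,0,0,0,0,1]]

```text
time_s: 6.0
tcp_pos: [0.5539, 0.1199, 0.0168]
ee_rot: [[0.082, -0.997, -0.002], [-0.997, -0.082, -0.001], [0.0, 0.002, -1.0]]
wrist_force: [-3.2, -0.4, 1.5]
gripper_width: 0.0
```

>>> play_rows:
  commands:
    - [[0.0005,0,0,0,0,0,1],[0.001,0.0001,0,0,0,0,1],[0.0015,0.0001,0,0,0,0,1],[0.002,0.0002,0,0,0,0,1]]

```text
time_s: 6.4
tcp_pos: [0.5542, 0.1196, 0.0164]
ee_rot: [[0.082, -0.997, -0.006], [-0.997, -0.082, -0.002], [0.001, 0.006, -1.0]]
wrist_force: [-8.3, 1.3, 3.5]
gripper_width: 0.004
```

The stop is felt: position stalls at x=0.554 while the force rises to 8 N. Now I retract, rise and look.

>>> play_rows:
  commands:
    - [[-0.005,-0.0004,0,0,0,0,1],[-0.02,-0.0016,0,0,0,0,1],[-0.04,-0.0033,0,0,0,0,1],[-0.045,-0.0037,0.04,0,0,0,1],[-0.045,-0.0037,0.085,0,0,0,1]]

```text
time_s: 6.9
tcp_pos: [0.5108, 0.1163, 0.1017]
ee_rot: [[0.083, -0.997, -0.002], [-0.997, -0.083, -0.002], [0.001, 0.002, -1.0]]
wrist_force: [0.9, 1.1, -0.3]
gripper_width: 0.003
```

>>> play_rows:
  commands:
    - [[-0.04,0,0.03,0,0,0,1],[-0.08,0,0.05,0,0,0,1],[-0.08,0.04,0.05,0,0,0,1],[-0.08,0.08,0.05,0,0,0,1],[-0.08,0.08,0.05,0,0,0,1]]

```text
time_s: 7.4
tcp_pos: [0.4336, 0.2012, 0.1535]
ee_rot: [[0.087, -0.996, 0.006], [-0.996, -0.087, 0.005], [-0.004, -0.007, -1.0]]
wrist_force: [0.5, -0.7, -0.3]
gripper_width: 0.006
```

```bash
python3 - <<'E'
from h import *
c,W=cap('top');cv2.imwrite('pics/e.png',cv2.resize(c['image'][150:260,260:400],(700,550),interpolation=2)[:,:,::-1])
disc()
print(r.sense()['tcp_pos'],r.sense()['joints'].round(1))
E
```

```text
top 462 [  2.3 -27.5  21.5] [53.9 27.  26.5] [28.6 -0.  23.8]
tcp h [-122.5   86.2] 152.0 [-0.1 -0.8  0.3]
[0.43197659 0.19689704 0.15198924] [ 44.2  11.4 -26.    0.  -52.6 -39.4]
```

View pics/e.png

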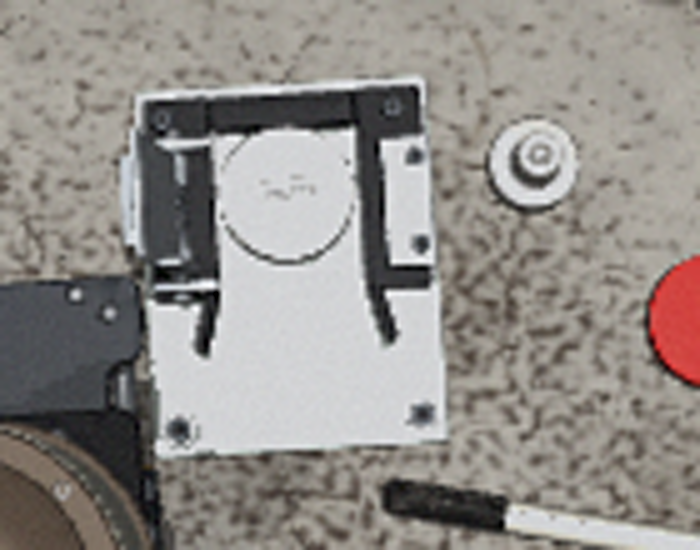

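The disc is home: its centre measures holder (28.6, 0), touching the back stop at crop (287,130). Next I go to the hinge side of the leaf.

>>> play_rows:
  commands:
    - [[0.04,0.005,0,0,0,0,1],[0.085,0.01,0,0,0,0,1],[0.125,0.0155,0,0,0,0,1],[0.1425,0.0175,-0.02,0,0,0,1],[0.1425,0.0175,-0.05,0,0,0,1]]

```text
time_s: 8.05
tcp_pos: [0.5785, 0.2138, 0.1023]
ee_rot: [[0.08, -0.997, 0.006], [-0.997, -0.08, 0.003], [-0.002, -0.006, -1.0]]
wrist_force: [-0.2, 0.1, -1.3]
gripper_width: 0.005
```

>>> play_rows:
  commands:
    - [[0,0,-0.02,0,0,0,1],[0,0,-0.032,0,0,0,1],[0,0,-0.032,0,0,0,1]]

```text
time_s: 8.35
tcp_pos: [0.5735, 0.2127, 0.0681]
ee_rot: [[0.081, -0.997, -0.003], [-0.997, -0.081, -0.002], [0.002, 0.003, -1.0]]
wrist_force: [0.1, -1.0, -0.1]
gripper_width: 0.0
```

```bash
python3 - <<'E'
from h import *
disc();C,R=hold();th=float(np.arctan2(R[1,0],R[0,0]));print(th)
print(r.sense()['ee_rot'].round(3),r.sense()['joints'].round(1))
c2,W=cap('side');cv2.imwrite('pics/f.png',cv2.resize(c2['image'][120:260,220:380],(640,560),interpolation=2)[:,:,::-1])
E
```

```text
top 443 [  2.1 -27.4  21.5] [54.  27.  26.4] [28.4  0.1 23.7]
side 9 [-11.6 -28.7  21.7] [ 5.   2.3 23.5] [ -1.9 -21.8  22.4]
tcp h [21.4 91.5] 70.8 [ 0.9 -0.7  0.3]
0.08216765467008685
[[ 0.083 -0.997  0.001]
 [-0.997 -0.083  0.   ]
 [-0.    -0.001 -1.   ]] [ 35.5  29.  -12.1   0.  -48.8 -30.8]
```

View pics/f.png

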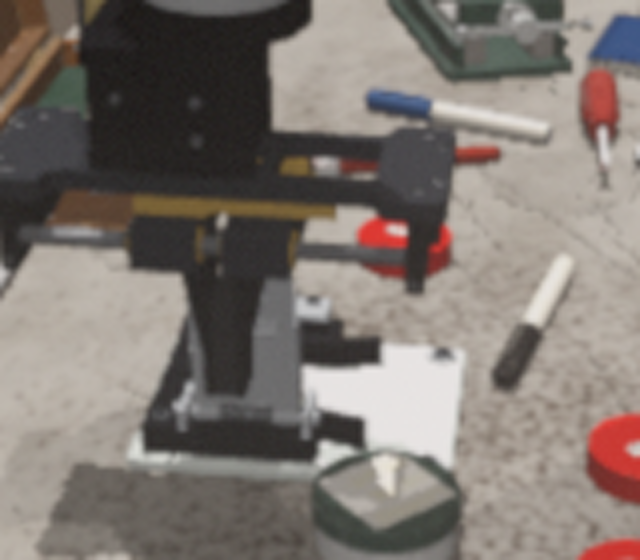

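The finger stands outside the leaf, centred on it with its tip at crop (228,390), and the body is well above the leaf's top. Now I sweep it over towards the lip.

>>> play_rows:
  commands:
    - [[0.0006,-0.007,0,0,0,0,1],[0.0011,-0.014,0,0,0,0,1],[0.0017,-0.021,0,0,0,0,1],[0.0023,-0.028,0,0,0,0,1],[0.0029,-0.035,0,0,0,0,1]]

```text
time_s: 9.0
tcp_pos: [0.5773, 0.1786, 0.0702]
ee_rot: [[0.083, -0.997, 0.0], [-0.997, -0.083, 0.0], [-0.0, -0.001, -1.0]]
wrist_force: [-0.4, 0.6, 0.8]
gripper_width: 0.004
```

>>> play_rows:
  commands:
    - [[0.0006,-0.007,-0.001,0,0,0,1],[0.0011,-0.014,-0.002,0,0,0,1],[0.0017,-0.021,-0.003,0,0,0,1],[0.0023,-0.028,-0.005,0,0,0,1],[0.0027,-0.033,-0.007,0,0,0,1]]

```text
time_s: 9.5
tcp_pos: [0.5797, 0.1457, 0.0624]
ee_rot: [[0.082, -0.997, -0.001], [-0.997, -0.082, 0.0], [-0.0, 0.0, -1.0]]
wrist_force: [0.3, 2.0, -2.1]
gripper_width: 0.002
```

```bash
cat >> h.py <<'E'
def leaf(f=None):
    C,R=hold();c,W=cap('side');h=np.dstack([((W[...,:2]*1000-C)@R),W[...,2]*1000])
    if f: cv2.imwrite('pics/'+f,cv2.resize(c['image'][160:250,240:350],(660,540),interpolation=2)[:,:,::-1])
    for x0,x1 in((-3,6),(36,45)):
        m=(h[...,0]>x0)&(h[...,0]<x1)&(h[...,1]>-45)&(h[...,1]<75)&(h[...,2]>27)&(h[...,2]<125)
        q=h[m];q=q[q[:,1].argsort()];print(len(q),q[::max(1,len(q)//14)][:,1:].round(0).astype(int).tolist())
    t=np.mean([r.sense()['tcp_pos'] for _ in range(5)],0)*1000
    print('tcp h',((t[:2]-C)@R).round(1),t[2].round(1),r.sense()['wrist_force'].round(1))
E
python3 -c "from h import *;leaf('g.png')"
```

```text
206 [[-41, 31], [-9, 78], [-5, 74], [0, 72], [5, 64], [10, 70], [13, 55], [19, 53], [23, 112], [28, 43], [31, 41], [35, 40], [38, 35], [42, 31], [49, 29]]
168 [[-11, 79], [-2, 70], [4, 67], [8, 62], [11, 62], [15, 57], [19, 55], [23, 46], [27, 42], [31, 42], [34, 39], [37, 34], [42, 33], [47, 29]]
tcp h [20.3 22.5] 62.1 [-0.3  1.8 -0.5]
```

View pics/g.png

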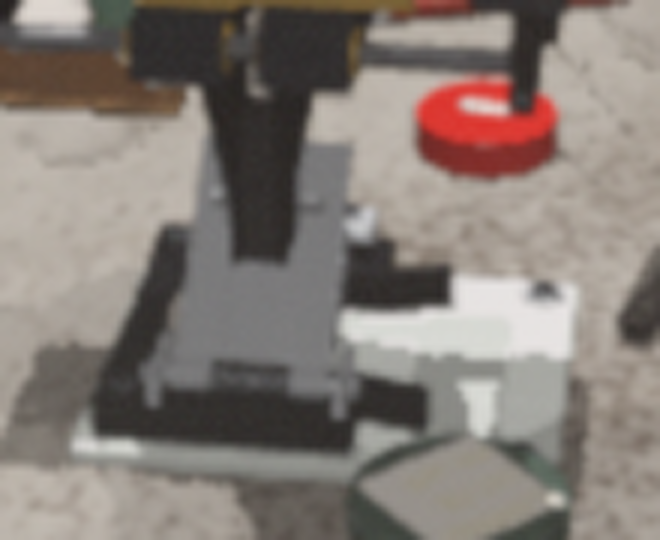

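The leaf is at about 42°, with the fingertip on its bare face just inside the tab; the tab's ends show either side of the finger near crop row 195. I'll press it down along the planned line.

>>> play_rows:
  commands:
    - [[0.0002,-0.0025,-0.004,0,0,0,1],[0.0004,-0.005,-0.008,0,0,0,1],[0.0006,-0.0075,-0.012,0,0,0,1],[0.0008,-0.01,-0.016,0,0,0,1],[0.001,-0.0125,-0.02,0,0,0,1]]

```text
time_s: 10.05
tcp_pos: [0.581, 0.1337, 0.0426]
ee_rot: [[0.083, -0.997, 0.0], [-0.997, -0.083, 0.0], [-0.0, -0.0, -1.0]]
wrist_force: [-0.2, 0.7, 1.4]
gripper_width: 0.003
```

>>> play_rows:
  commands:
    - [[0.0002,-0.0025,-0.003,0,0,0,1],[0.0004,-0.005,-0.006,0,0,0,1],[0.0006,-0.007,-0.009,0,0,0,1],[0.0006,-0.007,-0.012,0,0,0,1],[0.0006,-0.007,-0.014,0,0,0,1]]

```text
time_s: 10.55
tcp_pos: [0.5814, 0.1262, 0.0287]
ee_rot: [[0.083, -0.997, -0.0], [-0.997, -0.083, -0.001], [0.001, 0.001, -1.0]]
wrist_force: [-0.0, -1.2, 4.3]
gripper_width: 0.005
```

```bash
python3 -c "from h import *;leaf('i.png')"
```

```text
151 [[-45, 33], [-38, 30], [-19, 27], [-5, 28], [13, 78], [24, 27], [27, 124], [31, 122], [37, 120], [39, 118], [40, 106], [41, 116], [42, 115], [42, 107], [48, 29], [54, 28]]
131 [[-41, 33], [-11, 36], [-4, 28], [10, 27], [23, 28], [28, 124], [32, 120], [37, 122], [39, 111], [40, 118], [41, 114], [41, 108], [42, 117], [44, 118], [49, 29]]
tcp h [20.6  3.5] 28.8 [-0.1 -0.5  2.6]
```

View pics/i.png

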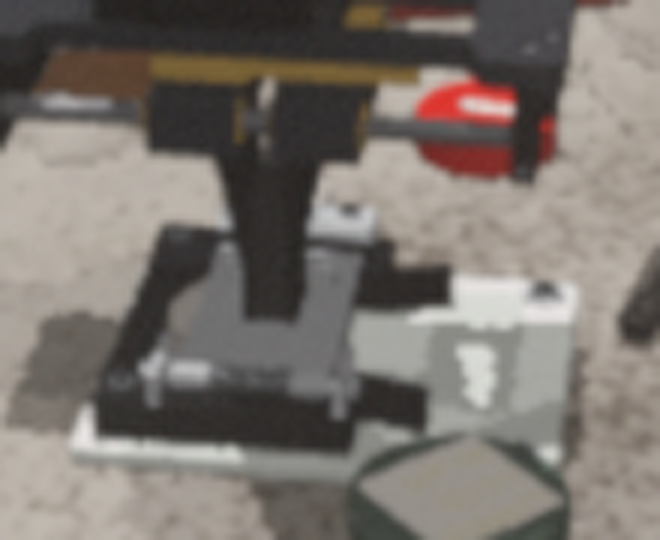

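The leaf lies flat at z≈28 mm across its length, and the finger sits on it short of the tab. I'll press lightly and slide towards the lip.

>>> play_rows:
  commands:
    - [[0,0,-0.002,0,0,0,1],[0.0002,-0.002,-0.002,0,0,0,1],[0.0003,-0.004,-0.002,0,0,0,1],[0.0005,-0.006,-0.002,0,0,0,1],[0.0007,-0.008,-0.002,0,0,0,1]]

```text
time_s: 11.1
tcp_pos: [0.5821, 0.1202, 0.0284]
ee_rot: [[0.083, -0.997, 0.001], [-0.997, -0.083, 0.002], [-0.002, -0.001, -1.0]]
wrist_force: [-4.8, 5.1, 8.2]
gripper_width: 0.003
```

>>> play_rows:
  commands:
    - [[0.0001,-0.0015,0,0,0,0,1],[0.0002,-0.003,0,0,0,0,1],[0.0004,-0.0045,0,0,0,0,1],[0.0005,-0.006,0,0,0,0,1],[0.0006,-0.007,0,0,0,0,1]]

```text
time_s: 11.6
tcp_pos: [0.5831, 0.1134, 0.0285]
ee_rot: [[0.083, -0.997, 0.002], [-0.997, -0.083, 0.002], [-0.002, -0.002, -1.0]]
wrist_force: [-2.8, 5.0, 9.0]
gripper_width: 0.009
```

```bash
python3 -c "from h import *;leaf()"
```

```text
151 [[-44, 34], [-39, 32], [-25, 28], [-14, 27], [-1, 82], [11, 28], [14, 124], [18, 120], [24, 28], [26, 121], [27, 111], [28, 120], [28, 27], [29, 110], [37, 31], [40, 28]]
133 [[-44, 33], [-29, 27], [-22, 30], [-10, 27], [4, 28], [12, 124], [15, 28], [19, 120], [25, 122], [27, 119], [27, 122], [28, 116], [29, 104], [30, 120], [37, 27]]
tcp h [21.4 -9.6] 28.4 [-4.1  4.3  8.4]
```

>>> play_rows:
  commands:
    - [[0.0001,-0.0015,0,0,0,0,1],[0.0002,-0.003,0,0,0,0,1],[0.0004,-0.0045,0,0,0,0,1],[0.0005,-0.006,0,0,0,0,1],[0.0005,-0.006,0,0,0,0,1]]

```text
time_s: 12.15
tcp_pos: [0.5841, 0.1118, 0.0283]
ee_rot: [[0.083, -0.997, 0.005], [-0.996, -0.083, 0.008], [-0.008, -0.006, -1.0]]
wrist_force: [-7.3, 18.6, 5.3]
gripper_width: 0.01
```

>>> play_rows:
  commands:
    - [[0.0001,-0.001,0,0,0,0,1],[0.0002,-0.002,0,0,0,0,1],[0.0002,-0.003,0,0,0,0,1]]

```text
time_s: 12.45
tcp_pos: [0.5844, 0.1115, 0.0283]
ee_rot: [[0.083, -0.997, 0.006], [-0.996, -0.083, 0.012], [-0.011, -0.007, -1.0]]
wrist_force: [-10.4, 31.5, 7.5]
gripper_width: 0.006
```

```bash
python3 -c "from h import *;leaf()"
```

```text
143 [[-45, 33], [-38, 28], [-30, 28], [-14, 28], [6, 120], [10, 124], [14, 28], [21, 121], [24, 106], [24, 102], [25, 103], [26, 107], [27, 107], [36, 30], [39, 27]]
146 [[-44, 33], [-26, 34], [-20, 28], [-3, 81], [2, 27], [11, 122], [15, 27], [19, 122], [23, 101], [24, 110], [25, 106], [26, 108], [26, 28], [28, 29], [37, 30]]
tcp h [ 22.4 -11.4] 28.3 [-9.2 28.9  6.4]
```

It stalls firmly at 30 N, which fits the pin's end stop. The tab now reads y≈-22 to -26, the expected value. I'll release sideways, then lift.

>>> play_rows:
  commands:
    - [[-0.0003,0.004,0,0,0,0,1],[-0.0007,0.008,0,0,0,0,1],[-0.001,0.011,0,0,0,0,1],[-0.001,0.011,0.004,0,0,0,1],[-0.001,0.011,0.01,0,0,0,1]]

```text
time_s: 13.0
tcp_pos: [0.5819, 0.1141, 0.0365]
ee_rot: [[0.082, -0.997, -0.001], [-0.997, -0.082, 0.001], [-0.001, 0.001, -1.0]]
wrist_force: [-0.8, 2.4, -2.5]
gripper_width: 0.003
```

>>> play_rows:
  commands:
    - [[0,0,0.03,0,0,0,1],[0,0,0.07,0,0,0,1],[0,0,0.11,0,0,0,1],[-0.04,0,0.13,0,0,0,1],[-0.085,0,0.13,0,0,0,1]]

```text
time_s: 13.5
tcp_pos: [0.499, 0.1144, 0.17]
ee_rot: [[0.082, -0.997, 0.006], [-0.997, -0.082, 0.003], [-0.003, -0.007, -1.0]]
wrist_force: [-0.8, 0.0, 0.0]
gripper_width: 0.009
```

>>> play_rows:
  commands:
    - [[-0.03,0.04,0.03,0,0,0,1],[-0.06,0.075,0.05,0,0,0,1],[-0.07,0.11,0.05,0,0,0,1],[-0.07,0.14,0.05,0,0,0,1],[-0.07,0.14,0.05,0,0,0,1]]

```text
time_s: 14.0
tcp_pos: [0.427, 0.2565, 0.2173]
ee_rot: [[0.087, -0.996, 0.001], [-0.996, -0.087, 0.001], [-0.001, -0.001, -1.0]]
wrist_force: [0.2, -0.9, -0.4]
gripper_width: 0.002
```

```bash
python3 - <<'E'
from h import *
leaf()
c,W=cap('top');c2,_=cap('side')
a=cv2.resize(c['image'][155:255,270:390],(480,400),interpolation=2);b=cv2.resize(c2['image'][185:255,255:345],(320,249),interpolation=2)
o=np.zeros((400,800,3),np.uint8);o[:,:480]=a;o[:249,480:]=b
cv2.imwrite('pics/j.png',o[:,:,::-1])
C,R=hold();h=np.dstack([((W[...,:2]*1000-C)@R),W[...,2]*1000])
for x in(5,21,37):
    m=(abs(h[...,0]-x)<2.5)&(abs(h[...,1])<65);q=h[m];q=q[q[:,1].argsort()];print(x,q[::2][:,1:].round(0).astype(int).tolist())
E
```

```text
107 [[-44, 34], [-38, 33], [-37, 33], [-29, 28], [-21, 37], [-18, 34], [-14, 29], [-8, 29], [-2, 28], [5, 29], [10, 28], [18, 28], [25, 27], [31, 29], [38, 29], [41, 31]]
93 [[-45, 33], [-41, 33], [-38, 30], [-29, 28], [-21, 33], [-19, 29], [-16, 28], [-10, 29], [-4, 28], [1, 29], [7, 28], [15, 28], [22, 27], [30, 28], [39, 29], [40, 30]]
tcp h [-122.9  144.4] 216.8 [ 0.7 -0.  -0.2]
5 [[-65, 0], [-65, -1], [-62, -1], [-58, 34], [-56, 36], [-54, 35], [-52, 38], [-50, 34], [-48, 35], [-48, 32], [-46, 33], [-44, 33], [-44, 37], [-42, 35], [-40, 36], [-40, 31], [-38, 31], [-36, 33], [-34, 30], [-32, 31], [-30, 29], [-28, 30], [-26, 27], [-23, 32], [-23, 41], [-21, 42], [-21, 43], [-19, 30], [-17, 26], [-17, 30], [-15, 30], [-13, 33], [-13, 30], [-11, 30], [-9, 31], [-7, 27], [-5, 25], [-5, 31], [-3, 29], [-1, 27], [1, 29], [3, 31], [6, 32], [7, 33], [9, 30], [10, 26], [12, 29], [14, 29], [14, 26], [16, 29], [18, 28], [20, 29], [20, 24], [22, 29], [26, 28], [28, 26], [30, 26], [32, 30], [34, 27], [36, 32], [38, 28], [41, 25], [43, 24], [43, 22], [45, 20], [47, 25], [49, 24], [51, 19], [53
[... 954 characters left out ...]
34], [-48, 31], [-48, 32], [-46, 35], [-44, 34], [-42, 33], [-40, 37], [-38, 26], [-36, 30], [-36, 32], [-34, 32], [-32, 31], [-32, 31], [-30, 28], [-28, 30], [-25, 31], [-23, 39], [-21, 40], [-21, 40], [-19, 28], [-17, 28], [-15, 31], [-13, 28], [-11, 28], [-9, 28], [-9, 30], [-7, 27], [-5, 30], [-5, 30], [-3, 28], [-1, 31], [-1, 29], [1, 27], [3, 28], [6, 26], [8, 30], [10, 25], [12, 30], [14, 29], [16, 27], [18, 30], [20, 27], [20, 29], [22, 30], [24, 25], [24, 28], [26, 31], [28, 30], [28, 27], [30, 25], [32, 27], [34, 32], [36, 30], [38, 29], [41, 23], [43, 23], [45, 24], [45, 24], [47, 23], [49, 23], [51, 23], [51, 24], [53, 21], [55, 21], [57, 24], [60, 9], [63, 1], [63, -3], [65, 1]]
```

View pics/j.png

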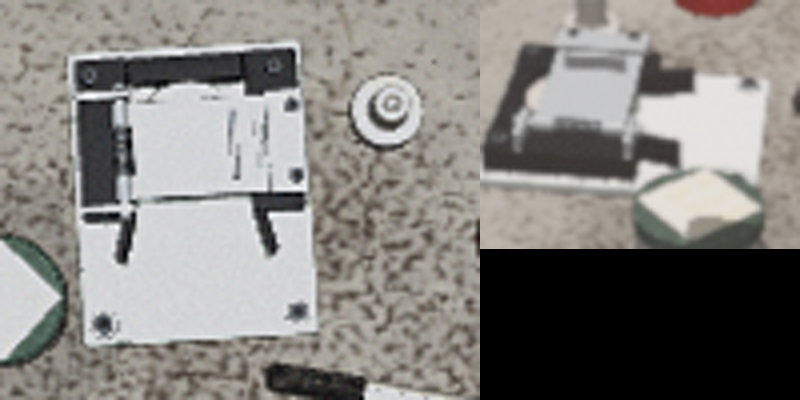

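The leaf stays flat with the robot clear: its upper face is at z≈28–29, and the tab line at crop x≈232 sits about 17 mm from the lip's edge at x≈265. That matches full pin travel. The tin, anvil and marker are unmoved, so I'm handing in.

```bash
python3 -c "
from station import r
print(r.finish_job())"
```

```text
the job is handed in; nothing more can be done
None
```

The disc is home against the back stop, and the keeper leaf is folded flat with its edge under the retaining lip. I handed the job in at about 14 s on the robot's clock; no verdict was given.

- **Disc:** I pushed it along the channel until it met the stop at about 8 N. With the gripper clear, its centre measured at holder x = 28.4–28.6 mm, y = 0, against a target of 28, 0. After the leaf went over it I could only judge it from the leaf lying flat, which it would not do if the disc had moved off the stop.
- **Leaf and lip:** I swept the leaf over, pressed it flat with about 8 N, and pushed the tab until it stalled at about 30 N. After release the leaf stayed flat (upper face about 28–29 mm). The tab sat about 17 mm from the lip edge, which is full pin travel.
- **Disagreement:** Two readings put the slide 1–2 mm short: the fingertip stalled about 1.6 mm early by my estimate, and depth points put the tab at y = -20 to -24 mm instead of -22.5 to -25.5. That is about the camera's error. At worst the leaf's edge is about 6.5 mm under the lip rather than 8.5 mm.
- **Surroundings:** The anvil, marker and tin look unmoved in the last picture, and no force I saw came near the limits.

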